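Load a dip pot under the spring flap

ROBOT

A 7-joint arm with a two-finger parallel gripper is mounted at the origin on a cart in front of the work surface, level with it; the furniture and walls round the work are solid. World frame = base frame: x ahead of the robot, y to its left, z up, the work surface at z = 0. Lengths are in m, angles in rad, forces in N, time in s.
With the tool pointing down it reaches from about 0.425 to 0.925 m from the base axis. Payload 6.8 kg.
Tool frame: the origin (TCP) lies at the very end of the fingers, on their centre line; the grasp point (between the pads) lies 19 mm behind it; z points along the fingers, y is the line along which they close (so a half turn about z gives the same grasp; the last joint's range is limited). The gripper opens to 85 mm and grips with 20 to 120 N. Pads are 22 mm wide; open, the fingers measure 114 mm over their backs; the gripper's body (76 mm by 85 mm) begins 54 mm behind the grasp point. The pads swing forward as they close: fully open they stand 13 mm farther back than shut.
Start: joints at [1.202, 0.477, 0.022, 1.555, -0.011, 1.109, -0.083], TCP at [0.174, -0.652, 0.231] pointing down, gripper open.
Joint ranges: [-2.96, 2.96], [-0.34, 2.1], [-1.41, 1.46], [0.24, 2.44], [-1.37, 4.51], [0.17, 1.92], [-2.96, 2.96]. Speed limits (rad/s): [2.39, 2.39, 3.14, 3.14, 3.14, 3.14, 3.14].

INTERFACE

Orientations are given as a unit quaternion [w, x, y, z].
In Python, from station import get_obs, read_camera, hand_in gives the robot as it stands.
- The arm moves only by the tool arm_command, never from a script. Its argument "commands" is one flat list of numbers, 7 for each row, row after row: the shift along the tool's x, y, z in m, then the turn, a rotation vector about the tool's x, y, z in degrees, then the opening, from 0 (shut) to 1 (fully open). In form: [tx, ty, tz, rx, ry, rz, fingers, tx, ty, tz, rx, ry, rz, fingers, ...]. A call has 1 to 8 rows; each row is the pose to reach, as a shift and turn from the pose commanded when the call began, along the tool's axes at that moment; what a row does not reach only later rows make up. A row lasts 1/10 s, in which the tool goes at most 50 mm and 8.59 degrees, less where a joint would pass 70% of its speed; a pose out of reach is approached as far as the arm can. A call with a gripper value outside its range is refused whole. The fingers move at their own pace and stop on an object; "force" is the grip in N (left out, the last holds). Time passes only in rows, so rows that repeat a pose let the fingers close. It gives the time, the measured TCP pose, the force, the opening and the grip force at its end, in the units of the state.
- get_obs(): the state, without advancing time (a new reading comes with each control period).
- read_camera(name): name is "scene" or "top"; returns a dict with "img" (400x640x3 uint8, red, green, blue), "camera_matrix" (3x3 intrinsics, pixels), "k1" (the pictures are not rectified: a ray, as slopes to the right and down, at radius r is drawn at 1 + k1 r^2 times it, then the intrinsics apply), "pose" (4x4, takes a point from camera to world coordinates). Camera axes: x right, y down, z forward; pixel columns grow to the right and rows downward; lengths in m; the calibration is good to about 2 mm. A picture is of the moment at which its call begins. There is no depth.
- hand_in(): hands the job in; it is judged then, once.
The state is a dict: "t": time; "q": joint angles; "joint_vel": joint speeds; "joint_torque": joint torques, N m; "eef_pos": TCP position; "tool_rot": TCP orientation; "contact_force": force on the tool from outside, world axes, zero at the start; "torque": the same for the moment, N m; "gripper_width": opening from 0.0 (shut) to 1.0 (fully open); "grasp_force": force on a finger pad.
Only numpy, scipy, OpenCV 4.12 (cv2) and the standard library are available. Lean on these libraries where they do the work, as an engineer would, in place of code of your own. Each camera call takes 0.05 s, during which the arm holds its last target. There are 200 camera calls.

TASK

Press the red bar of the dip-pot dispenser down with one fingertip to hold its spring flap open, and with the other fingertip push the sealed dip pot along the deck in under the flap, until it is wholly inside. Then let the flap close behind it. The pot is only pushed, never picked up or tipped over, and the other things on the table stay where they are.

Things in the scene. Friction and masses are not known exactly. Their poses are not given: they have to be found in the camera images.
- dispenser: Fixed aluminium dispenser for dip pots: a lane 285 mm long, 66 mm wide. Origin: at table level under the middle of the mouth. Its x runs along the lane into the housing (the push direction), y to the lane's left, z up. Deck 6 mm high from x = -153 to 132 mm. Apron before the mouth (x < 0) has rails 6 mm high above the deck, inner faces at y = +-25 mm.
- mouth (a point): Middle of the mouth at deck height (6 mm above the table). Axes as the dispenser. Behind it the housing: inner side faces at y = +-26 mm, walls up to 39 mm above the table, back stop at x = 128 mm, fixed roof from x = 54 mm on, so the first 54 mm are open above when the flap is open.
- shaft (a point): Point on the axis of the flap's shaft at the mouth: a 7 mm rod along the dispenser's x (from -153 to 62 mm with its bearings), at y = +31 mm, 39 mm above the table. The red flap (on its right, over the mouth) and the red press bar (on its left, outside the lane) are one piece that turns on it like a seesaw.
- flap (a joint): Red spring flap, rad: 0 closed, stop 1.35. Press the bar down to open (2 to 6 N); freed, it shuts itself. Shut, it roofs x = 0 to 50 mm; its lip (x = 0 to 4 mm) hangs to 25 mm above the table and bars the pot. From 0.7 the pot passes. From 1.15 the flap stands up at the left, all of it over 5 mm left of mid-lane and under 85 mm above the table: a finger at mid-lane or right can enter.
- press_bar (a point): Middle of the bar's top face; moves with the flap. Bar 172 mm long (dispenser x = -144 to 28 mm), 22 mm wide, 6 mm thick, 37 mm from the shaft. Shut, it slopes up 30 degrees, its middle 63 mm left of mid-lane, 60 mm above the table. A fingertip 69 mm left of mid-lane lowered to 18 mm above the table opens the flap to about 1.2; it may slide along the bar while holding it.
- dip_pot: White round dip pot with flat orange lid, 44 mm in diameter, 26 mm high, about 70 g. Origin: centre of its underside; z up. It stands on the dispenser's apron, before the mouth. It is wholly inside when its origin lies at least 27 mm past the mouth (dispenser x), so that the lip closes behind it.
- oregano_shaker: Bystander, loose: glass shaker with white cap and green filling, 58 x 58 x 83 mm. Origin: centre of its underside.
- cheese_shaker: Bystander, loose: glass shaker with white cap and pale yellow filling, 58 x 58 x 83 mm. Origin: centre of its underside.
- lemon: Bystander, loose: yellow lemon, 71 x 53 x 51 mm. Origin: centre of its underside.
- garlic_a: Bystander, loose: garlic bulb, 56 x 56 x 56 mm. Origin: centre of its underside.
- tomato_a: Bystander, loose: red tomato, 56 x 58 x 62 mm. Origin: centre of its underside.

How it is judged:
On the way, in this order (a step that is already met when the one before it is completed fails the run):
1. the flap is held open by a finger while the pot still stands before the mouth (value of joint flap above 0.5 rad and contact force between the fingers and dispenser above 0.5 N and x of dip_pot in the frame of dispenser below -0.015 m), for 0.2 s.
2. the pot is pushed in through the mouth while a finger holds the flap open (value of joint flap above 0.5 rad and contact force between the fingers and dispenser above 0.5 N and x of dip_pot in the frame of dispenser above 0 m), for 0.1 s.
At the end, for the whole second after the job is handed in: The pot stands upright (within 0.1 rad) and at rest on the deck wholly inside the housing, its origin 27 to 112 mm past the mouth and within 10 mm of the lane's middle, and the flap has closed behind it (below 0.08 rad) (x of dip_pot in the frame of dispenser between 0.027 and 0.112 m and y of dip_pot in the frame of dispenser between -0.01 and 0.01 m and value of joint flap below 0.08 rad and z of dip_pot in the frame of dispenser below 0.01 m and angle between dip_pot's own z axis and vertical below 0.1 rad and linear speed of dip_pot below 0.01 m/s); the robot touches nothing.
It fails at once if the pot is lifted more than 10 mm off the deck (z of dip_pot in the frame of dispenser above 0.016 m).
It fails at once if the pot is tipped over (angle between dip_pot's own z axis and vertical above 0.6 rad).
It fails at once if another thing on the table is moved by more than 20 mm (distance of any of oregano_shaker, cheese_shaker, lemon, garlic_a, tomato_a from where it was at the start of the episode above 0.02 m).
It also fails if it takes over 40 s, if anything falls off the work surface, if the arm or the gripper's body presses on something with over 40 N, if the wrist force passes 120 N, or if a joint passes its speed limit or range.

## Working session

There is one attempt and no reset: what is moved stays moved. The work goes in short steps, Python scripts to look and compute and a tool call to move; the robot and the scene stay as the last step left them, time stands still between calls to the robot, and variables do not carry over. Pictures are saved under pics/ and viewed, at most 10 in all, crops included, and the job is handed in when it is done.

Besides the shell and the picture viewer there is one more tool, called after "Emit:" by a JSON object that holds its "fn" and its "kwargs", one argument or row to a line. arm_command: Moves the arm, as the interface text tells. Its arguments: {"type":"object","properties":{"commands":{"type":"array","items":{"type":"number"}},"force":{"type":"number"}},"required":["commands"]}

```bash
mkdir -p pics; python3 - <<'E'
from station import *
import cv2,numpy as np
o=get_obs();print(o)
for n in("scene","top"):
    c=read_camera(n);cv2.imwrite(f"pics/{n}0.png",c["img"][:,:,::-1]);np.savez(f"{n}0.npz",**c);print(c["camera_matrix"],c["k1"],c["pose"])
E
```

```text
{'t': 0.0, 'q': array([ 1.20185621,  0.47779752,  0.02234704,  1.55647255, -0.01153194,
        1.10930375, -0.08307131]), 'joint_vel': array([-2.60827252e-05,  5.66422762e-05, -5.33385832e-04, -2.04684372e-03,
       -9.85165152e-04,  1.14769677e-03,  1.95420779e-03]), 'joint_torque': array([-2.38246082e-05, -5.96458054e+01,  1.60772435e+00, -2.81195140e+01,
        1.24096207e-02,  9.10982693e-03, -7.42205742e-06]), 'eef_pos': array([ 0.17391004, -0.65158477,  0.23031868]), 'tool_rot': array([-9.09719754e-04,  9.91505019e-01,  1.30065131e-01, -1.76287336e-04]), 'contact_force': array([-0.60239547, -0.29904866, -0.34433605]), 'torque': array([0.01014856, 0.0029282 , 0.00617501]), 'grasp_force': 0.0, 'gripper_width': 0.9986535147690165}
[[406.51022576   0.         319.43487491]
 [  0.         406.51022576 201.50062937]
 [  0.           0.           1.        ]] -0.04193494595764045 [[ 0.86114258 -0.34690977  0.37160069  0.12362584]
 [-0.50820102 -0.56897941  0.64652468 -0.97426681]
 [-0.01285259 -0.74559777 -0.66627229  0.77349732]
 [ 0.          0.          0.          1.        ]]
[[479.44264188   0.         325.41208564]
 [  0.         479.44264188 194.37367858]
 [  0.           0.           1.        ]] -0.1357721586255072 [[ 0.02940074 -0.97178331  0.2340359   0.2953039 ]
 [-0.99956577 -0.02904375  0.0049725  -0.29016898]
 [ 0.00196509 -0.23408047 -0.97221524  1.08453361]
 [ 0.          0.          0.          1.        ]]
```

View pics/scene0.png

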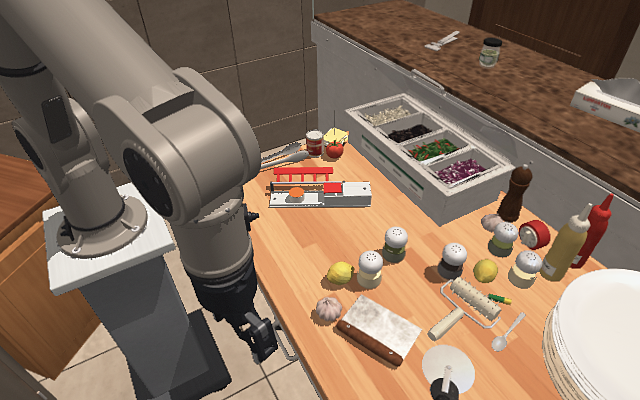

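View pics/top0.png

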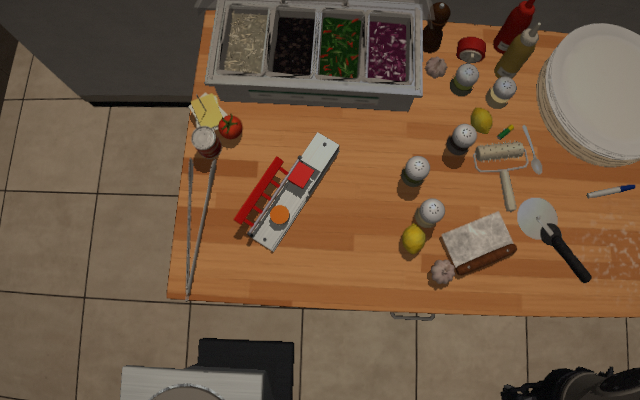

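The top view shows the dispenser from about (265,245) at the apron end to (325,140) at the back. The orange lid is at (280,215), the flap at (301,175) and the red bar runs from (238,222) to (282,162). The tomato and can are to the left and the food trays are behind.

```bash
cat > h.py <<'E'
import numpy as np,cv2
def ray(c,uv):
    K=c["camera_matrix"];k=float(c["k1"])
    d=((np.array(uv,float)-K[:2,2])/[K[0,0],K[1,1]]);s=d.copy()
    for _ in range(20): s=d/(1+k*(s@s))
    P=c["pose"];return P[:3,3],P[:3,:3]@np.r_[s,1]
def onz(c,uv,z):
    p,d=ray(c,uv);return (p+d*(z-p[2])/d[2])
def proj(c,X):
    P=c["pose"];K=c["camera_matrix"];x=P[:3,:3].T@(np.array(X)-P[:3,3]);s=x[:2]/x[2];s=s*(1+float(c["k1"])*(s@s));return s*[K[0,0],K[1,1]]+K[:2,2]
def blobs(img,lo,hi,amin=30):
    h=cv2.cvtColor(img,cv2.COLOR_RGB2HSV);m=cv2.inRange(h,lo,hi)
    n,l,st,ce=cv2.connectedComponentsWithStats(m);return [(ce[i],st[i],l==i) for i in range(1,n) if st[i,4]>=amin]
E
python3 - <<'E'
from h import *
for n,(x0,x1,y0,y1) in {"top":(180,350,120,260),"scene":(240,400,140,220)}.items():
    c=dict(np.load(n+"0.npz"));im=c["img"]
    for nm,lo,hi in(("orange",(8,180,120),(16,255,255)),("red",(0,170,90),(5,255,255))):
        for ce,st,m in blobs(im,lo,hi):
            if x0<ce[0]<x1 and y0<ce[1]<y1:
                ys,xs=np.nonzero(m);r=cv2.minAreaRect(np.c_[xs,ys].astype(np.float32))
                print(n,nm,ce.round(1),st,cv2.boxPoints(r).round(1).tolist(),onz(c,ce,.032).round(4))
    cv2.imwrite(f"pics/{n}c.png",cv2.resize(im[y0:y1,x0:x1,::-1],None,fx=4.7 if n=="top" else 5,fy=4.7 if n=="top" else 5,interpolation=cv2.INTER_CUBIC)[:600,:800])
E
```

```text
top orange [184.9 165.6] [182 159   6  14  54] [[182.0, 159.0], [187.0, 159.0], [187.0, 172.0], [182.0, 172.0]] [0.6077 0.0429 0.032 ]
top orange [235.9 168. ] [215 160  42  17 383] [[214.89999389648438, 174.10000610351562], [215.8000030517578, 159.3000030517578], [256.5, 161.6999969482422], [255.6999969482422, 176.5]] [ 0.6049 -0.0772  0.032 ]
top orange [279.1 214.3] [270 206  19  18 269] [[270.0, 206.0], [288.0, 206.0], [288.0, 223.0], [270.0, 223.0]] [ 0.4997 -0.1825  0.032 ]
top red [221.9 127.1] [219 120   8  15  55] [[216.8000030517578, 121.4000015258789], [222.1999969482422, 119.5999984741211], [226.89999389648438, 133.6999969482422], [221.5, 135.5]] [ 0.7044 -0.0359  0.032 ]
top red [234.7 128.5] [228 122  13  13  74] [[226.5, 131.5], [237.5, 120.5], [242.5, 125.5], [231.5, 136.5]] [ 0.7016 -0.0667  0.032 ]
top red [259.6 191.5] [234 157  54  70 879] [[233.39999389648438, 218.89999389648438], [275.70001220703125, 155.5], [291.6000061035156, 166.10000610351562], [249.3000030517578, 229.5]] [ 0.5509 -0.1354  0.032 ]
top red [300.4 174.4] [288 161  26  27 387] [[287.1000061035156, 178.5], [298.70001220703125, 160.39999389648438], [313.79998779296875, 170.1999969482422], [302.20001220703125, 188.1999969482422]] [ 0.5939 -0.2265  0.032 ]
scene orange [296.  191.7] [289 187  15  10 118] [[289.0, 187.0], [303.0, 187.0], [303.0, 196.0], [289.0, 196.0]] [ 0.5018 -0.1847  0.032 ]
scene red [334.2 150.3] [326 144  17  14 172] [[325.20001220703125, 146.3000030517578], [341.6000061035156, 143.60000610351562], [343.6000061035156, 155.39999389648438], [327.20001220703125, 158.10000610351562]] [ 0.7016 -0.0685  0.032 ]
scene red [302.2 171.4] [273 167  60  15 436] [[273.0, 167.0], [332.0, 167.0], [332.0, 181.0], [273.0, 181.0]] [ 0.5619 -0.1118  0.032 ]
scene red [332.1 187.5] [324 183  18  10 171] [[324.0, 183.0], [341.0, 183.0], [341.0, 192.0], [324.0, 192.0]] [ 0.5982 -0.222   0.032 ]
```

```bash
python3 -c "
import cv2
im=cv2.imread('pics/top0.png')[125:255,225:345];cv2.imwrite('pics/tc.png',cv2.resize(im,None,fx=4.6,fy=4.6,interpolation=cv2.INTER_CUBIC))"
```

```text
(no output)
```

View pics/tc.png

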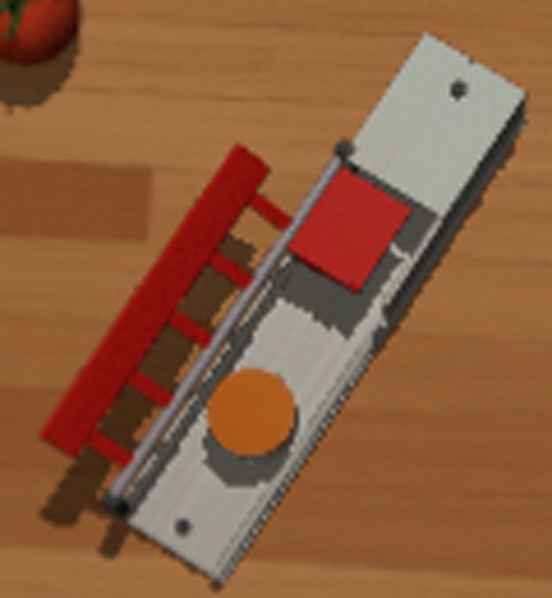

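View pics/scenec.png

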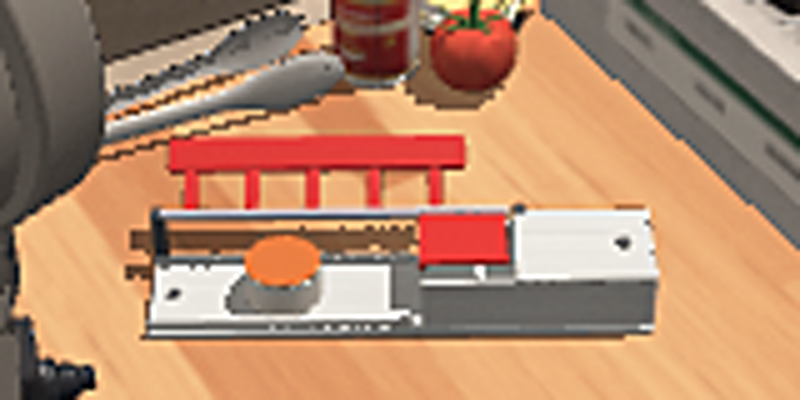

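The crops show the bar's far corners at crop (240,145) and (270,168), and its near ones at (40,435) and (75,458). The roof back corners are at (425,33) and (525,95), and the apron's front-right corner is at (218,587). I'll fit the dispenser pose to these.

```bash
cat >> h.py <<'E'
def T(p,X): 
    c,s=np.cos(p[2]),np.sin(p[2]);return np.array([p[0]+c*X[0]-s*X[1],p[1]+s*X[0]+c*X[1],X[2]])
def inv(p,X):
    c,s=np.cos(p[2]),np.sin(p[2]);d=np.array(X[:2])-p[:2];return np.array([c*d[0]+s*d[1],-s*d[0]+c*d[1]])
E
python3 - <<'E'
from h import *
from scipy.optimize import least_squares
t=dict(np.load("top0.npz"));s=dict(np.load("scene0.npz"))
A=[((240,145),(28,72.5,65.5)),((270,168),(28,53.5,54.5)),((40,435),(-144,72.5,65.5)),((75,458),(-144,53.5,54.5)),((425,33),(132,33,39)),((525,95),(132,-33,39)),((218,587),(-153,-33,8)),((345,147),(60,31,39)),((118,500),(-151,31,39))]
B=[((170,138),(-144,72.5,65.5)),((465,135),(28,72.5,65.5)),((465,168),(28,53.5,54.5)),((170,168),(-144,53.5,54.5)),((650,207),(132,33,39)),((656,275),(132,-33,39)),((146,335),(-153,-33,3)),((518,208),(60,31,39)),((158,212),(-151,31,39))]
cor=[(t,(np.array(u)+.5)/4.6-.5+[225,125],np.array(X)/1e3) for u,X in A],[(s,(np.array(u)+.5)/5-.5+[240,140],np.array(X)/1e3) for u,X in B]
def f(p,cs): return np.ravel([proj(c,T(p,X))-u for c,u,X in cs])
for cs in(cor[0],cor[1],cor[0]+cor[1]):
    r=least_squares(f,[.56,-.22,-.5],args=(cs,),loss="soft_l1");print(r.x.round(4),np.degrees(r.x[2]).round(2),f(r.x,cs).round(1))
p=r.x;np.save("p.npy",p)
for X in((.4997,-.1825),(.5018,-.1847)): print(inv(p,X).round(4))
# tomato etc in disp frame
for n,uv,z in(("tom",(230,127),.03),("can",(206,142),.05),("tray",(210,84),.0),("tongs",(210,170),.01),("tongs2",(190,290),.01)):
    X=onz(t,uv,z);print(n,X.round(3),inv(p,X).round(3))
E
```

```text
[ 0.5665 -0.2209 -0.5311] -30.43 [-0.5 -0.9  0.5 -0.2 -0.6  0.1 -0.2  0.6 -0.7 -0.5  1.8  0.3  1.6 -0.4
  0.6  0.1 -1.8  0.7]
[ 0.5697 -0.2208 -0.532 ] -30.48 [-0.2 -1.   0.  -1.   0.2 -0.6 -0.4  0.1 -0.5 -0.1  0.5  1.4  0.2  0.1
  0.9  0.4 -0.6  0.4]
[ 0.5676 -0.2212 -0.5314] -30.45 [-0.3 -1.4  0.6 -0.6 -0.5 -0.4 -0.   0.1 -0.5 -0.9  1.9 -0.1  1.7 -0.8
  0.8 -0.3 -1.6  0.2 -0.8 -0.6 -0.5 -0.7 -0.4 -0.3 -1.   0.4 -1.   0.2
  0.   1.7 -0.4  0.5  0.3  0.7 -1.3  0.7]
[-0.0781 -0.001 ]
[-0.0752 -0.0019]
tom [ 0.706 -0.055  0.03 ] [0.035 0.214]
can [ 0.66  -0.006  0.05 ] [-0.029  0.232]
tray [0.832 0.012 0.   ] [0.109 0.335]
tongs [ 0.605 -0.012  0.01 ] [-0.074  0.2  ]
tongs2 [0.325 0.011 0.01 ] [-0.327  0.078]
```

```bash
cat >> h.py <<'E'
from scipy.spatial.transform import Rotation as R
def Rt(p,tilt): # tool x along lane x, tool z down, leaned back by tilt
    x=np.array([np.cos(p[2]),np.sin(p[2]),0]);z=np.array([0,0,-1.]);return R.from_matrix(np.c_[x,np.cross(z,x),z])*R.from_euler("y",tilt,degrees=True)
def state(o,p):
    r=R.from_quat(np.roll(o["tool_rot"],-1));e=Rt(p,0).inv()*r
    print("t",round(o["t"],2),"lane",(inv(p,o["eef_pos"])*1e3).round(1),"z",(o["eef_pos"][2]*1e3).round(1),"rot",np.degrees(e.as_rotvec()).round(1),"F",o["contact_force"].round(1),"w",round(o["gripper_width"],3),"q",o["q"].round(2));return r
def move(o,p,x,y,z,tilt):
    r=state(o,p);d=T(p,(x,y,z))-o["eef_pos"]
    print("shift",r.inv().apply(d).round(4),"rot",np.degrees((r.inv()*Rt(p,tilt)).as_rotvec()).round(2))
E
python3 - <<'E'
from h import *
from station import *
move(get_obs(),np.load("p.npy"),-.122,.032,.16,0)
E
```

```text
t 0.1 lane [-121.3 -570.6] z 230.4 rot [  0.1  -0.  -45.4] F [-1.4 -0.1 -0.3] w 1.001 q [ 1.2   0.48  0.02  1.56 -0.01  1.11 -0.08]
shift [ 0.4285 -0.4236  0.0711] rot [-0.09  0.05 45.39]
```

Emit:
{"fn": "arm_command", "kwargs": {
  "commands": [0.428,-0.424,0.03,0,0,45.4,0.7,0.428,-0.424,0.03,0,0,45.4,0.7,0.428,-0.424,0.03,0,0,45.4,0.7,0.428,-0.424,0.03,0,0,45.4,0.7,0.428,-0.424,0.03,0,0,45.4,0.7,0.428,-0.424,0.03,0,0,45.4,0.7,0.428,-0.424,0.03,0,0,45.4,0.7,0.428,-0.424,0.03,0,0,45.4,0.7]
}}

```text
t: 0.9
eef_pos: [0.3734, -0.3106, 0.2116]
tool_rot: [0.0, 0.965, -0.263, -0.0]
contact_force: [1.0, -0.7, -0.1]
gripper_width: 0.7
grasp_force: 0.0
```

```bash
python3 - <<'E'
from h import *
from station import *
move(get_obs(),np.load("p.npy"),-.122,.032,.14,0)
E
```

```text
t 0.9 lane [-122.1 -175.5] z 211.6 rot [-0. -0.  0.] F [ 1.  -0.7 -0.1] w 0.7 q [ 0.57  0.19 -0.01  2.02  0.    0.94 -1.54]
shift [ 0.     -0.2075  0.0715] rot [ 0.01  0.01 -0.02]
```

Emit:
{"fn": "arm_command", "kwargs": {
  "commands": [0,-0.207,0.06,0,0,0,0.7,0,-0.207,0.06,0,0,0,0.7,0,-0.207,0.06,0,0,0,0.7,0,-0.207,0.06,0,0,0,0.7,0,-0.207,0.06,0,0,0,0.7,0,-0.207,0.06,0,0,0,0.7,0,-0.207,0.06,0,15,0,0.7,0,-0.207,0.06,0,15,0,0.7]
}}

```text
t: 1.7
eef_pos: [0.4774, -0.1357, 0.152]
tool_rot: [0.035, 0.956, -0.261, 0.128]
contact_force: [-1.2, -1.7, -0.1]
gripper_width: 0.699
grasp_force: 0.0
```

```bash
python3 - <<'E'
from h import *
from station import *
p=np.load("p.npy");o=get_obs()
move(o,p,-.122,.032,.09,15)
for n in("scene","top"):
    c=read_camera(n);np.savez(f"{n}1.npz",**c)
    u=proj(c,o["eef_pos"]).astype(int);print(n,u);x,y=max(u[0]-75,0),max(u[1]-60,0)
    cv2.imwrite(f"pics/{n}1.png",cv2.resize(c["img"][y:y+130,x:x+160,::-1],None,fx=4.5,fy=4.5,interpolation=cv2.INTER_CUBIC));print(x,y)
E
```

```text
t 1.7 lane [-121.   28.] z 152.0 rot [ 0.  15.3  0.1] F [-1.2 -1.7 -0.1] w 0.699 q [ 0.15  0.18 -0.09  2.23  0.28  0.51 -2.26]
shift [-0.0172 -0.004   0.0595] rot [-0.01 -0.26 -0.14]
scene [277 150]
202 90
top [249 212]
174 152
```

View pics/scene1.png

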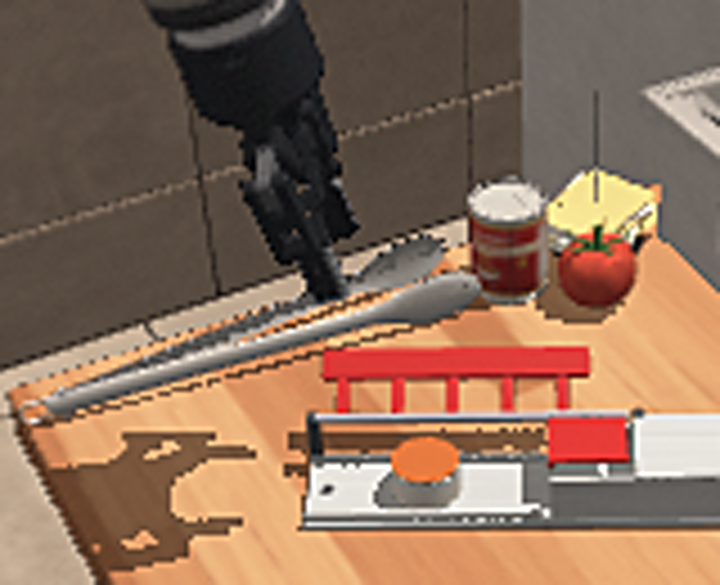

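The picture shows the tilted gripper above the tongs' far side. The tip of the nearer finger is at crop (325,300), which is pixel (274,156.5). I'll check that against the projection to get the tip height.

```bash
python3 - <<'E'
from h import *
p=np.load("p.npy");c=dict(np.load("scene1.npz"));t=dict(np.load("top1.npz"))
for y in(-.009,.065):
  for dx,dz in((0,0),(0,.006),(0,.012),(.011,.003),(-.011,-.003)):
    X=T(p,(-.121+dx,y,.152+dz));print(y,dx,dz,((proj(c,X)+.5-[202,90])*4.5).round(),((proj(t,X)+.5-[174,152])*4.5).round())
E
```

```text
-0.009 0 0 [335. 311.] [412. 320.]
-0.009 0 0.006 [334. 303.] [410. 318.]
-0.009 0 0.012 [333. 294.] [408. 315.]
-0.009 0.011 0.003 [354. 307.] [425. 298.]
-0.009 -0.011 -0.003 [317. 316.] [399. 342.]
0.065 0 0 [345. 240.] [274. 233.]
0.065 0 0.006 [344. 232.] [271. 230.]
0.065 0 0.012 [343. 223.] [269. 227.]
0.065 0.011 0.003 [362. 236.] [287. 211.]
0.065 -0.011 -0.003 [327. 244.] [261. 254.]
```

View pics/top1.png

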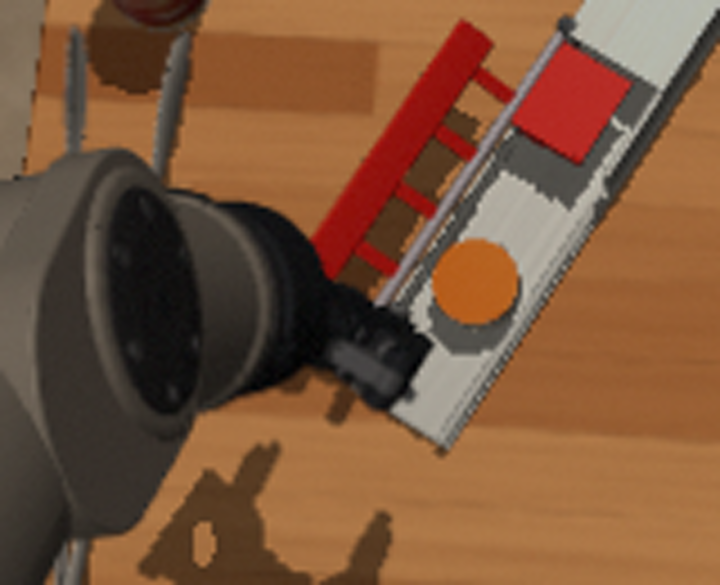

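The top view shows the gripper behind the pot, which is at crop (475,282), and straddling the shaft. The tips sit about 7 mm above the TCP, so I'm going down.

Emit:
{"fn": "arm_command", "kwargs": {
  "commands": [-0.009,-0.004,0.03,0,0,0,0.7,-0.017,-0.004,0.06,0,0,0,0.7,-0.017,-0.004,0.06,0,0,0,0.7]
}}

```text
t: 2.1
eef_pos: [0.4769, -0.1316, 0.0868]
tool_rot: [0.036, 0.957, -0.261, 0.122]
contact_force: [-0.6, -0.4, -0.1]
gripper_width: 0.703
grasp_force: 0.0
```

```bash
python3 - <<'E'
from h import *
from station import *
p=np.load("p.npy");o=get_obs()
move(o,p,-.122,.032,.012,15)
E
```

```text
t 2.1 lane [-123.5   31.3] z 86.8 rot [-0.2 14.6  0.1] F [-0.6 -0.4 -0.1] w 0.703 q [ 0.1   0.3  -0.04  2.28  0.38  0.35 -2.39]
shift [-0.0174 -0.001   0.0727] rot [ 0.25  0.35 -0.05]
```

Emit:
{"fn": "arm_command", "kwargs": {
  "commands": [-0.005,0,0.018,0,-3,0,0.7,-0.009,0,0.036,0,-7,0,0.7,-0.012,-0.001,0.05,0,-7,0,0.7,-0.0145,-0.001,0.06,0,-7,0,0.7,-0.017,-0.001,0.072,0,-7,0,0.7,-0.017,-0.001,0.072,0,-7,0,0.7]
}}

```text
t: 2.7
eef_pos: [0.4826, -0.1313, 0.0157]
tool_rot: [0.018, 0.962, -0.262, 0.068]
contact_force: [2.2, 0.2, 3.6]
gripper_width: 0.702
grasp_force: 1.8
```

```bash
cat > look.py <<'E'
import sys
from h import *
from station import *
p=np.load("p.npy");o=get_obs()
move(o,p,*map(float,sys.argv[1:5]))
c=read_camera("scene");n=sys.argv[5]
ob=[b for b in blobs(c["img"],(8,180,120),(16,255,255)) if 280<b[0][0]<350 and 150<b[0][1]<205]
for b in ob: print("lid",(inv(p,onz(c,b[0],.032))*1e3).round(1),b[1][4])
if n!="-": cv2.imwrite(f"pics/{n}.png",cv2.resize(c["img"][90:220,230:390,::-1],None,fx=4.5,fy=4.5,interpolation=cv2.INTER_CUBIC))
E
python3 look.py -.05 .032 .012 15 s2
```

```text
t 2.7 lane [-118.8   34.5] z 15.7 rot [0.  8.1 0. ] F [2.2 0.2 3.6] w 0.702 q [ 0.17  0.48 -0.09  2.22  0.31  0.33 -2.29]
shift [0.0676 0.0024 0.0133] rot [-0.01  6.93 -0.05]
lid [-75.2  -1.8] 118
```

View pics/s2.png

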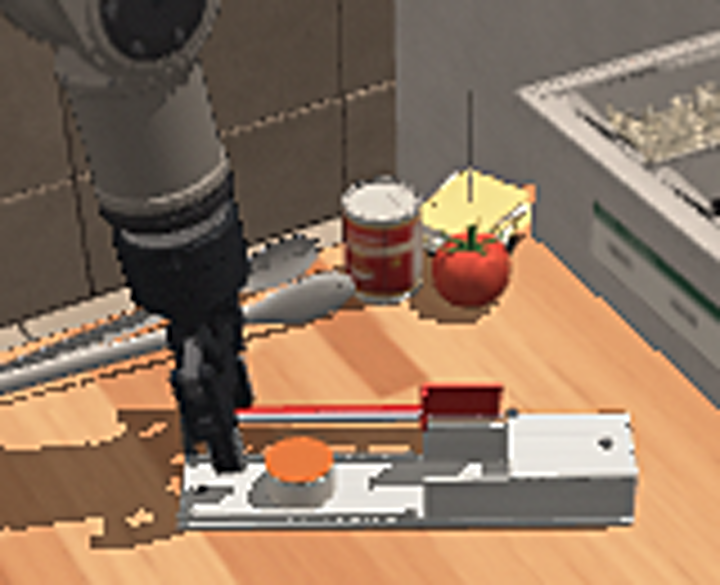

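The flap now stands open, with its top at crop (460,390). The finger at (228,465) is on the deck behind the pot at (300,460). I'll correct the small sag and start pushing while leaning back.

Emit:
{"fn": "arm_command", "kwargs": {
  "commands": [-0.001,0.002,0.005,0,0,0,0.7,0.008,0.002,0.0065,0,1,0,0.7,0.017,0.002,0.0075,0,2,0,0.7,0.026,0.002,0.009,0,4,0,0.7,0.035,0.002,0.01,0,6,0,0.7,0.044,0.002,0.0115,0,8,0,0.7,0.053,0.002,0.0125,0,10,0,0.7,0.053,0.002,0.0125,0,10,0,0.7]
}}

```text
t: 3.55
eef_pos: [0.5278, -0.159, 0.0107]
tool_rot: [0.041, 0.953, -0.258, 0.152]
contact_force: [-1.8, 2.8, 3.6]
gripper_width: 0.699
grasp_force: 2.0
```

```bash
python3 look.py .006 .031 .011 20 s3
```

```text
t 3.55 lane [-65.8  33.4] z 10.7 rot [ 0.  18.1 -0.1] F [-1.8  2.8  3.6] w 0.699 q [ 0.11  0.52 -0.01  2.23  0.91  0.17 -2.88]
shift [0.0684 0.0026 0.022 ] rot [-0.06  1.92  0.1 ]
lid [-35.2  -3.9] 112
```

View pics/s3.png

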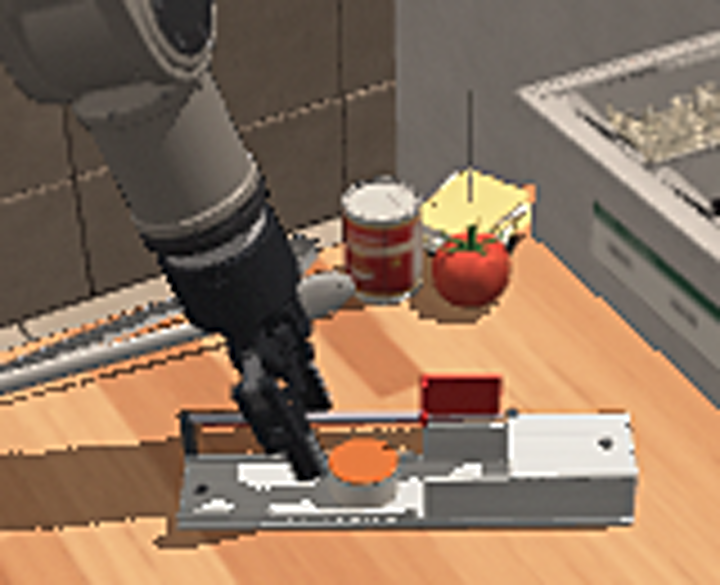

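The pot has moved to crop (363,462) and the flap is still up. Joints 6 and 7 are near their limits, so I'll ease the tilt while pushing on.

Emit:
{"fn": "arm_command", "kwargs": {
  "commands": [0.0,0,0,0,-3,0,0.7,0.0076,0,0.0025,0,-6,0,0.7,0.0152,0,0.005,0,-8,0,0.7,0.0228,0,0.0074,0,-8,0,0.7,0.0304,0,0.0099,0,-8,0,0.7,0.0304,0,0.0099,0,-8,0,0.7]
}}

```text
t: 4.2
eef_pos: [0.5558, -0.1762, 0.0105]
tool_rot: [0.023, 0.961, -0.262, 0.085]
contact_force: [2.3, 1.1, 3.9]
gripper_width: 0.701
grasp_force: 1.9
```

```bash
python3 look.py .006 .030 .010 18 -
```

```text
t 4.2 lane [-33.   32.8] z 10.5 rot [ 0.  10.1  0. ] F [2.3 1.1 3.9] w 0.701 q [ 0.46  0.59 -0.37  2.04  0.65  0.45 -2.51]
shift [0.0383 0.0028 0.0073] rot [-0.02  7.91 -0.01]
lid [-0.2 -5.7] 97
```

Emit:
{"fn": "arm_command", "kwargs": {
  "commands": [0.0,0,0,0,5,0,0.7,0.006,0,0.001,0,9,0,0.7,0.013,0,0.0023,0,10,0,0.7,0.02,0,0.0035,0,10,0,0.7,0.026,0,0.0046,0,10,0,0.7,0.026,0,0.0046,0,10,0,0.7]
}}

```text
t: 4.85
eef_pos: [0.579, -0.1896, 0.0108]
tool_rot: [0.045, 0.95, -0.259, 0.168]
contact_force: [1.3, 4.6, 2.3]
gripper_width: 0.7
grasp_force: 2.1
```

```bash
python3 look.py .006 .030 .010 20 s4
```

```text
t 4.85 lane [-6.2 33. ] z 10.8 rot [ 0.1 20.1  0.1] F [1.3 4.6 2.3] w 0.7 q [ 0.21  0.57 -0.08  2.12  0.95  0.21 -2.86]
shift [0.0112 0.003  0.0049] rot [-0.08 -0.06 -0.07]
lid [24.3 -3.7] 94
```

View pics/s4.png

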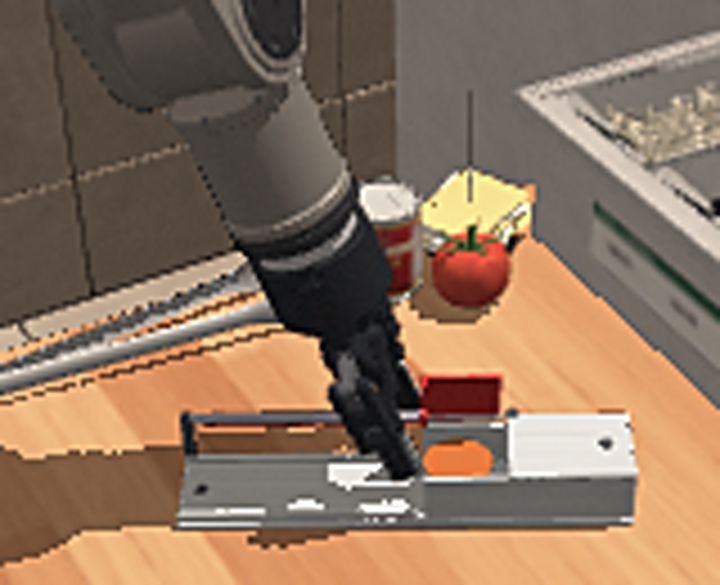

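The pot is almost all inside, with its lid at crop (460,460) between the walls, and the flap is upright and clear. It needs about 14 mm more.

Emit:
{"fn": "arm_command", "kwargs": {
  "commands": [0.0,0,0,0,-3,0,0.7,0.004,0,0.0015,0,-5,0,0.7,0.009,0,0.0033,0,-6,0,0.7,0.0135,0,0.0049,0,-6,0,0.7,0.0135,0,0.0049,0,-6,0,0.7]
}}

```text
t: 5.4
eef_pos: [0.5903, -0.1978, 0.0105]
tool_rot: [0.032, 0.957, -0.262, 0.118]
contact_force: [0.8, 1.6, 2.9]
gripper_width: 0.698
grasp_force: 2.0
```

```bash
python3 look.py -.06 .032 .012 10 -
```

```text
t 5.4 lane [ 7.7 31.7] z 10.5 rot [ 0.  14.1  0.1] F [0.8 1.6 2.9] w 0.698 q [ 0.45  0.62 -0.34  2.    0.74  0.41 -2.58]
shift [-0.0653 -0.0001 -0.0179] rot [-0.01 -4.05 -0.14]
lid [35.6 -2. ] 79
```

Emit:
{"fn": "arm_command", "kwargs": {
  "commands": [-0.01,0,-0.0025,0,0,0,0.7,-0.03,0,-0.0073,0,-2,0,0.7,-0.05,0,-0.0122,0,-4,0,0.7,-0.063,0,-0.0153,0,-5,0,0.7,-0.063,0,-0.0153,0,-5,0,0.7]
}}

```text
t: 5.95
eef_pos: [0.5326, -0.163, 0.01]
tool_rot: [0.021, 0.962, -0.261, 0.075]
contact_force: [-0.9, 2.9, 2.7]
gripper_width: 0.699
grasp_force: 2.1
```

```bash
python3 look.py -.06 .032 .15 10 -
```

```text
t 5.95 lane [-59.7  32.4] z 10.0 rot [-0.   8.9 -0. ] F [-0.9  2.9  2.7] w 0.699 q [ 0.48  0.58 -0.41  2.08  0.67  0.46 -2.55]
shift [ 0.0214  0.0005 -0.1383] rot [0.04 1.06 0.04]
lid [35.6 -2. ] 79
```

Emit:
{"fn": "arm_command", "kwargs": {
  "commands": [0.002,0,-0.012,0,0,0,0.7,0.004,0,-0.024,0,0,0,0.7,0.006,0,-0.038,0,0,0,0.7,0.009,0,-0.055,0,0,0,0.7,0.014,0,-0.09,0,0,0,0.7,0.022,0,-0.138,0,0,0,0.7,0.022,0,-0.138,0,0,0,0.7,0.022,0,-0.138,0,0,0,0.7]
}}

```text
t: 6.8
eef_pos: [0.5344, -0.1653, 0.1517]
tool_rot: [0.021, 0.962, -0.263, 0.077]
contact_force: [0.4, -0.1, -1.2]
gripper_width: 0.698
grasp_force: 0.0
```

```bash
python3 look.py -.06 .032 .15 10 s5
```

```text
t 6.8 lane [-56.9  31.4] z 151.7 rot [-0.   9.2  0.1] F [ 0.4 -0.1 -1.2] w 0.698 q [ 0.65  0.37 -0.6   2.    0.42  0.73 -2.31]
shift [-0.0033 -0.0006  0.0012] rot [ 0.05  0.83 -0.11]
```

View pics/s5.png

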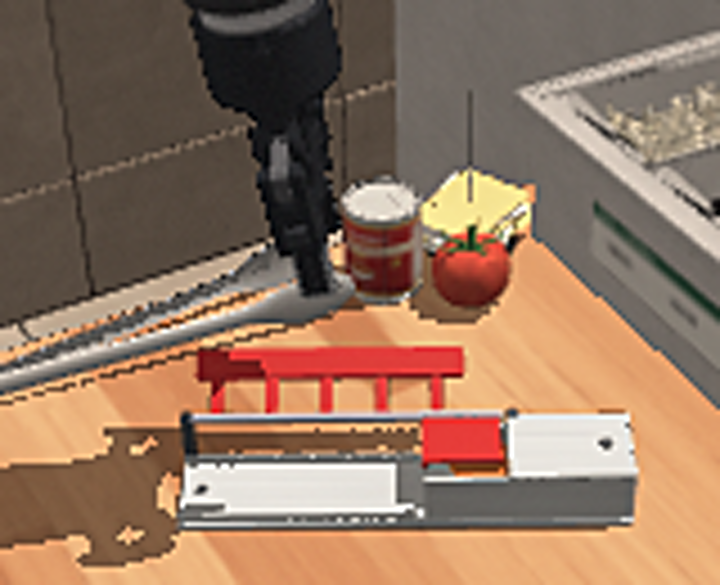

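The flap is down over the pot, a sliver of orange lid shows behind the lip at crop (480,468), and the arm is clear. I'll compare the bar and flap with their initial pixels, then hand in if they match.

```bash
python3 - <<'E'
from h import *
from station import *
c=read_camera("scene");b0=dict(np.load("scene0.npz"))
ok=[]
for im in(b0["img"],c["img"]):
    r=[(ce.round(1),st[4]) for ce,st,m in blobs(im,(0,170,90),(5,255,255)) if 260<ce[0]<345 and 140<ce[1]<200];print(r)
    ok.append(next(ce for ce,a in r if ce[1]>180))
if np.abs(ok[0]-ok[1]).max()<0.6: print(hand_in())
E
```

```text
[(array([334.2, 150.3]), np.int32(172)), (array([302.2, 171.4]), np.int32(436)), (array([332.1, 187.5]), np.int32(171))]
[(array([334.2, 150.2]), np.int32(167)), (array([302.9, 171.4]), np.int32(416)), (array([332. , 187.3]), np.int32(163))]
the job is handed in; nothing more can be done
None
```

The job is handed in: the pot was pushed in to about 36 mm past the mouth, and the flap closed behind it to within 0.2 pixels of where it started. The arm is clear, and I got no verdict back from the judging.

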